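# Lay the reagent bottle in the mixing cradle and close the keeper

### The arm

A 6-joint arm with a two-finger parallel gripper is mounted at the origin on a cart in front of the work surface, level with it; the furniture and walls round the work are solid. World frame = base frame: x ahead of the robot, y to its left, z up, the work surface at z = 0. Lengths are in m, angles in rad, forces in N, time in s.
With the tool pointing down it reaches from about 0.4 to 0.925 m from the base axis. Payload 3.4 kg.
Tool frame: the origin (TCP) lies midway between the tips of the shut fingers; the grasp point (between the pads) lies 19 mm behind it; z points along the fingers, y is the line along which they close (so a half turn about z gives the same grasp; the last joint's range is limited). The gripper opens to 85 mm and grips with 20 to 120 N. Pads are 22 mm wide; open, the fingers measure 114 mm over their backs; the gripper's body (76 mm by 85 mm) begins 54 mm behind the grasp point. The pads swing forward as they close: fully open they stand 13 mm farther back than shut.
Start: joints at [-1.181, 0.307, 1.506, -0, 1.328, -0.073], TCP at [0.257, -0.514, 0.231] pointing down, gripper open.
Joint ranges: [-3.12, 3.12], [-1.05, 2.28], [0.14, 2.33], [-1.42, 4.57], [0.1, 2.73], [-2.68, 2.68]. Speed limits (rad/s): [2.57, 2.57, 3.14, 3.14, 3.14, 3.14].

### API

Orientations are given as a unit quaternion [w, x, y, z].
In Python, from plant import * gives the robot as it stands.
- The arm moves only by the shell command python3 -m pendant 'ROWS' [OPENING] [FORCE]. ROWS is a JSON object of lists of equal length, an entry for each row: "delta_pos": the shift along the tool's x, y, z normalised to -1 to 1, where 1 is 0.3 m, a list of three; "twist": the turn, a rotation vector about the tool's x, y, z normalised to -1 to 1, where 1 is pi rad, a list of three. A call has 1 to 8 rows; each row is the pose to reach, as a shift and turn from the pose commanded when the call began, along the tool's axes at that moment, turning the shorter way round; what a row does not reach only later rows make up. A row lasts 1/10 s, in which the tool goes at most 50 mm and 8.59 degrees, less where a joint would pass 70% of its speed; a pose out of reach is approached as far as the arm can. A call with a number of a shift or a turn outside -1 to 1 is refused whole. A call with a gripper value outside its range is refused whole. OPENING is the closure, from 0 (fully open) to 1 (shut), set as the call begins (- or left out, the last holds). The fingers move at their own pace and stop on an object; FORCE is the grip in N (left out, the last holds). Time passes only in rows, so rows that repeat a pose let the fingers close. It gives the time, the measured TCP pose, the force and the opening at its end, in the units of the state.
- observe(): the state, without advancing time (a new reading comes with each control period).
- grab_frame(name): name is "side" or "top" or "wrist"; returns (picture, depth): 400x640x3 uint8, red, green, blue; 400x640 float32, m along the optical axis (not along the pixel's ray), 0 where there is no reading.
- calibration(name): a dict with "camera_matrix" (3x3 intrinsics, pixels), "dist_coeffs" ([k1, k2, p1, p2, k3] as OpenCV has them; the pictures are not rectified), "R" (3x3) and "t" (3): a world point X has camera coordinates R X + t; the wrist camera has in their place "hand_eye" (4x4, takes a point from camera to tool coordinates, whose origin is the TCP and whose axes are the flange's). Camera axes: x right, y down, z forward; pixel columns grow to the right and rows downward; lengths in m; the calibration is good to about 2 mm. A picture is of the moment at which its call begins: read the wrist's pose just before it. calibration takes no time and is no camera call.
- finish_job(): hands the job in, once; it reports no verdict.
Trained networks look in the newest picture that a camera, given by its name, has taken for a name from the list of things; names that differ only in an ending like _2 or _b are one class to them, and where a whole thing is asked for, a point or a joint stands for the part that bears it (a point fixed in the world has none). Each returns a list of dicts, best first, with "conf" (0 to 1); they miss things now and then, are a little off and sometimes report something else, mostly with a low value. They report only what shows in the picture. A call takes as long as a camera call. They do not tell look-alikes from the thing itself.
- search_frame(query, camera): "xy" ([column, row] in pixels, amid what is visible of it).
- silhouettes(query, camera): "pixels" (400x640 bool, what is visible of it) and "xy" ([column, row] in pixels, amid what is visible of it).
- place_of(query, camera): "xy" ([column, row] in pixels: a listed point, or the origin of a listed thing).
The state is a dict: "time_s": time; "joint_pos": joint angles; "joint_velocities": joint speeds; "joint_torque": joint torques, N m; "eef_pos": TCP position; "eef_rot": TCP orientation; "force": force on the tool from outside, world axes, zero at the start; "torque": the same for the moment, N m; "grip_width": finger opening in m.
Only numpy, scipy, OpenCV 4.12 (cv2) and the standard library are available. Lean on these libraries where they do the work, as an engineer would, in place of code of your own. Each camera call takes 0.05 s, during which the arm holds its last target. There are 200 camera calls.

### The job

Of the three capped bottles standing in front of the analyser, take the largest (white, with a white cap) and lay it gently on its side in the V saddles of the mixing cradle, its base close up against the cradle's end plate and its cap at the open end; put it down, do not drop or press it in. Then swing the keeper arm over the lying bottle until it rests fully down on its post. Leave the other things where they stand.

Things in the scene. Friction and masses are not known exactly. Their poses are not given: they have to be found in the camera images.
- bottle: white round plastic bottle with ribbed white screw cap, 120 mm tall, 0.18 kg, loose, standing upright at the start. Body 50 mm in diameter, straight from the base up to about 80 mm, then shoulder, neck and cap. Origin: centre of its base; z runs along its axis to the cap.
- bottle_cap (a point): centre of the top of the bottle's cap, 120 mm from the base.
- cradle: mixing cradle, fixed: aluminium plate 128 x 112 mm (x from -50 to +78, y from -52 to +60 mm), top 8 mm above the counter, two grey V saddles across it (at x = -34 and +40 mm, 8 mm thick, 55 mm wide, arms up to 36 mm high). Origin: on the counter, z up. x runs along the bottle's bed towards the upright end plate; the -x end is open (the cap's end).
- seat (a point): on the inner face of the cradle's end plate (60 mm wide, top at 61 mm), at cradle x = +62, y = 0, 45 mm above the counter: where the centre of the lying bottle's base belongs. The lying bottle's axis runs from here along the cradle's -x, level, 45 mm up; its top is then at 70 mm.
- keeper_arm (a joint): keeper arm, rad: 0 = closed, level across the bottle and down on its post; grows as it swings up and away to the cradle's +y side; 1.57 = upright, 2.2 = fully open (the open arm leans away from the robot). Stiff: it stays where it is left. A steel bar 10 mm wide (cradle x), 6 mm thick, reaching 120 mm from the hinge, with a grey thumb tab 34 x 24 x 6 mm at its end.
- keeper_tab (a point): middle of the outer (when closed: upper) face of the keeper's thumb tab, 108 mm from the hinge axis.
- keeper_hinge (a point): on the keeper's hinge axis, which is parallel to the cradle's x, 82 mm above the counter, at cradle x = +40, y = +50 mm, in a steel fork 22 mm by 14 mm and 90 mm high. The keeper's rest post, 76 mm high, stands at x = +40, y = -44 mm.
- small_bottle: bystander: brown bottle with black cap, 46 mm in diameter, 105 mm tall, loose, upright. Origin: centre of its base.
- tiny_bottle: bystander: brown bottle with black cap, 32 mm in diameter, 75 mm tall, loose, upright. Origin: centre of its base.
- timer: bystander: flat white bench timer with three buttons, 66 x 66 x 20 mm, loose. Origin: centre of its underside.
Things that resemble listed ones, but are neither listed nor needed, are in the scene too. What is shaped like the bottle but blue is not meant.

How it is judged:
On the way, in this order (a step that is already met when the one before it is completed fails the run):
1. the bottle lies in both saddles, base at the end plate, cap at the open end, the keeper still open (x of bottle in the frame of cradle between 0.052 and 0.065 m and y of bottle in the frame of cradle between -0.006 and 0.006 m and z of bottle in the frame of cradle between 0.039 and 0.051 m and angle between the z axis of bottle and the x axis of cradle, either way round below 0.1 rad and value of joint keeper_arm above 0.8 rad), for 0.2 s.
2. the keeper is closed over the lying bottle (x of bottle in the frame of cradle between 0.052 and 0.065 m and y of bottle in the frame of cradle between -0.006 and 0.006 m and z of bottle in the frame of cradle between 0.039 and 0.051 m and angle between the z axis of bottle and the x axis of cradle, either way round below 0.1 rad and value of joint keeper_arm below 0.06 rad), for 0.2 s.
At the end, for the whole second after the job is handed in: The bottle lies at rest in both saddles: its axis within 6 mm of the saddles' middle line in side and height and within 0.1 rad of it in direction, its base within 10 mm of the end plate, its cap at the open end; the keeper is within 0.06 rad of fully closed (all of step 2 and linear speed of bottle below 0.02 m/s); the robot touches nothing.
It fails at once if the bottle is pressed onto the cradle or knocked against it: a contact force over 30 N between them (contact force between bottle and cradle above 30 N).
It fails at once if the bottle is dropped: out of the fingers it moves faster than 0.4 m/s (a fall of about 8 mm) (contact force between bottle and the fingers below 0.01 N and linear speed of bottle above 0.4 m/s).
It fails at once if the middle-sized brown bottle is shifted over 30 mm or tipped (distance of small_bottle from where it was at the start of the episode above 0.03 m or angle between small_bottle's own z axis and vertical above 0.35 rad).
It fails at once if the smallest bottle is shifted over 30 mm or tipped (distance of tiny_bottle from where it was at the start of the episode above 0.03 m or angle between tiny_bottle's own z axis and vertical above 0.35 rad).
It fails at once if the timer is shifted over 30 mm or tipped (distance of timer from where it was at the start of the episode above 0.03 m or angle between timer's own z axis and vertical above 0.35 rad).
It also fails if it takes over 61 s, if anything falls off the work surface, if the arm or the gripper's body presses on something with over 40 N, if the wrist force passes 120 N, or if a joint passes its speed limit or range.

## Working session

There is one attempt and no reset: what is moved stays moved. The work goes in short steps, Python scripts to look and compute and a shell command to move; the robot and the scene stay as the last step left them, time stands still between calls to the robot, and variables do not carry over. Pictures are saved under pics/ and viewed, on a budget of 10 in all, crops included, one or two more only if the job needs it, and the job is handed in when it is done.

```bash
ls; mkdir -p pics
cat > h.py <<'E'
from plant import *
import numpy as np, cv2
from scipy.spatial.transform import Rotation as Ro
def RT(s=None):
    s=s or observe(); q=s["eef_rot"]; return Ro.from_quat([q[1],q[2],q[3],q[0]]), np.array(s["eef_pos"])
def cam(name,s=None):
    c=calibration(name); K=np.array(c["camera_matrix"]);D=np.array(c["dist_coeffs"],float)
    if "hand_eye" in c:
        H=np.array(c["hand_eye"]); r,p=RT(s); r=r.as_matrix(); R=(r@H[:3,:3]).T; t=-R@(r@H[:3,3]+p)
    else: R=np.array(c["R"]);t=np.array(c["t"]).ravel()
    return K,D,R,t
def ray(C,uv):
    K,D,R,t=C; n=cv2.undistortPoints(np.array(uv,float).reshape(-1,1,2),K,D)[:,0]
    return -R.T@t, np.c_[n,np.ones(len(n))]@R   # origin, dirs (depth-scaled)
def atz(C,uv,z):
    o,d=ray(C,uv); return o+d*((z-o[2])/d[:,2])[:,None]
def atd(C,uv,dep):
    o,d=ray(C,uv); return o+d*np.array(dep).reshape(-1,1)
def proj(C,X):
    K,D,R,t=C; return cv2.projectPoints(np.array(X,float).reshape(-1,1,3),cv2.Rodrigues(R)[0],t,K,D)[0][:,0]
E
cat > a.py <<'E'
from h import *
for n in ["side","top"]:
    im,d=grab_frame(n); cv2.imwrite(f"pics/{n}0.png",im[:,:,::-1]); np.save(f"{n}_d.npy",d)
    C=cam(n); print(n,"campos",(-C[2].T@C[3]).round(3))
    for q in ["bottle","bottle_cap","cradle","seat","keeper_tab","keeper_hinge","small_bottle","tiny_bottle","timer"]:
        zz={"bottle_cap":.12,"seat":.045,"keeper_hinge":.082}.get(q,0)
        for e in place_of(q,n)[:3]:
            print(q,round(e["conf"],2),np.round(e["xy"]),atz(C,[e["xy"]],zz).round(3)[0])
print(observe()["time_s"])
E
python3 a.py
```

```text
pics
side campos [ 0.447 -0.745  0.763]
bottle 0.55 [289. 220.] [ 0.487  0.076 -0.   ]
bottle 0.54 [294. 171.] [0.532 0.315 0.   ]
bottle_cap 0.71 [284. 187.] [0.482 0.078 0.12 ]
cradle 0.7 [295. 172.] [0.534 0.31  0.   ]
seat 0.64 [293. 169.] [0.523 0.263 0.045]
keeper_tab 0.67 [288. 219.] [0.486 0.079 0.   ]
keeper_tab 0.53 [308. 154.] [0.591 0.407 0.   ]
keeper_hinge 0.85 [308. 159.] [0.572 0.254 0.082]
tiny_bottle 0.49 [297. 171.] [0.541 0.311 0.   ]
timer 0.65 [308. 340.] [ 0.486 -0.308  0.   ]
top campos [0.484 0.026 1.467]
bottle 0.77 [308. 233.] [0.483 0.065 0.   ]
bottle 0.77 [279. 158.] [0.701 0.157 0.   ]
bottle_cap 0.58 [308. 233.] [0.484 0.061 0.12 ]
bottle_cap 0.52 [272. 148.] [0.711 0.165 0.12 ]
cradle 0.95 [222. 215.] [0.528 0.319 0.   ]
seat 0.82 [240. 219.] [0.517 0.258 0.045]
keeper_tab 0.65 [230. 174.] [0.652 0.299 0.   ]
keeper_hinge 0.93 [236. 196.] [0.582 0.265 0.082]
small_bottle 0.66 [344. 234.] [ 0.483 -0.043  0.   ]
tiny_bottle 0.51 [382. 242.] [ 0.463 -0.154  0.   ]
timer 0.64 [436. 235.] [ 0.488 -0.314  0.   ]
1.0
```

View pics/top0.png

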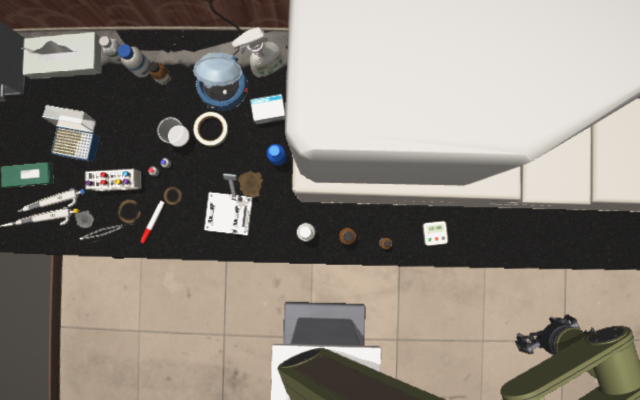

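View pics/side0.png

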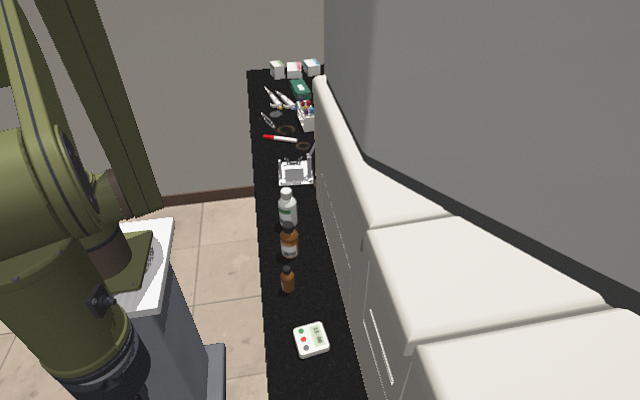

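Top view: the candidates are the white-capped bottle (306,232), the blue one (276,154), the brown ones (347,236) and (385,243), and the cradle (228,213) with its keeper leaning away (232,182). The white one in the row in front of the analyser fits; the blue one is excluded by its colour. I'll confirm with a crop and get the analyser's clearance from depth.

```bash
cat > b.py <<'E'
from h import *
a=cv2.imread("pics/side0.png")[140:260,230:350]; b=cv2.imread("pics/top0.png")[130:270,200:360]
cv2.imwrite("pics/crop1.png",np.hstack([cv2.resize(a,(400,400),interpolation=2),cv2.resize(b,(400,400),interpolation=2)]))
d=np.load("top_d.npy"); C=cam("top"); v,u=np.mgrid[0:400,0:640]; m=d>0
P=atd(C,np.c_[u[m],v[m]],d[m])
for y in np.arange(-.5,.6,.1):
    k=(abs(P[:,1]-y)<.02); Q=P[k]; 
    for h in (.03,.1,.2,.35): 
        s=Q[(Q[:,2]>h)&(Q[:,0]>.3)]; print(round(y,1),h, s[:,0].min().round(3) if len(s) else None,end=' | ')
    print(Q[Q[:,0]>.3][:,2].max().round(3))
print(C[0],calibration("wrist")["hand_eye"],calibration("wrist")["camera_matrix"])
E
python3 b.py; python3 -c "import plant;print([n for n in dir(plant) if n[0]!='_'])"
```

```text
-0.5 0.03 0.3 | -0.5 0.1 0.3 | -0.5 0.2 0.3 | -0.5 0.35 0.3 | 0.652
-0.4 0.03 0.561 | -0.4 0.1 0.561 | -0.4 0.2 0.561 | -0.4 0.35 0.561 | 0.777
-0.3 0.03 0.567 | -0.3 0.1 0.567 | -0.3 0.2 0.567 | -0.3 0.35 0.567 | 0.777
-0.2 0.03 0.567 | -0.2 0.1 0.567 | -0.2 0.2 0.567 | -0.2 0.35 0.567 | 0.777
-0.1 0.03 0.567 | -0.1 0.1 0.567 | -0.1 0.2 0.567 | -0.1 0.35 0.567 | 0.777
-0.0 0.03 0.567 | -0.0 0.1 0.567 | -0.0 0.2 0.567 | -0.0 0.35 0.567 | 0.777
0.1 0.03 0.466 | 0.1 0.1 0.48 | 0.1 0.2 0.568 | 0.1 0.35 0.568 | 0.759
0.2 0.03 0.693 | 0.2 0.1 0.949 | 0.2 0.2 0.952 | 0.2 0.35 None | 0.268
0.3 0.03 0.483 | 0.3 0.1 0.62 | 0.3 0.2 1.033 | 0.3 0.35 None | 0.325
0.4 0.03 0.765 | 0.4 0.1 0.906 | 0.4 0.2 None | 0.4 0.35 None | 0.187
0.5 0.03 0.642 | 0.5 0.1 0.929 | 0.5 0.2 None | 0.5 0.35 None | 0.186
[[499.40191479   0.         322.56609833]
 [  0.         499.40191479 205.5908812 ]
 [  0.           0.           1.        ]] [[-1.48921782e-03 -9.54743745e-01 -2.97425895e-01  7.62722220e-02]
 [ 9.99998851e-01 -1.50657503e-03 -1.70876242e-04  9.39902621e-04]
 [-2.84951403e-04 -2.97425808e-01  9.54744891e-01 -1.42883631e-01]
 [ 0.00000000e+00  0.00000000e+00  0.00000000e+00  1.00000000e+00]] [[309.00472994   0.         317.7699624 ]
 [  0.         309.00472994 202.19541902]
 [  0.           0.           1.        ]]
['IKError', 'calibration', 'finish_job', 'grab_frame', 'observe', 'place_of', 'search_frame', 'silhouettes']
```

View pics/crop1.png

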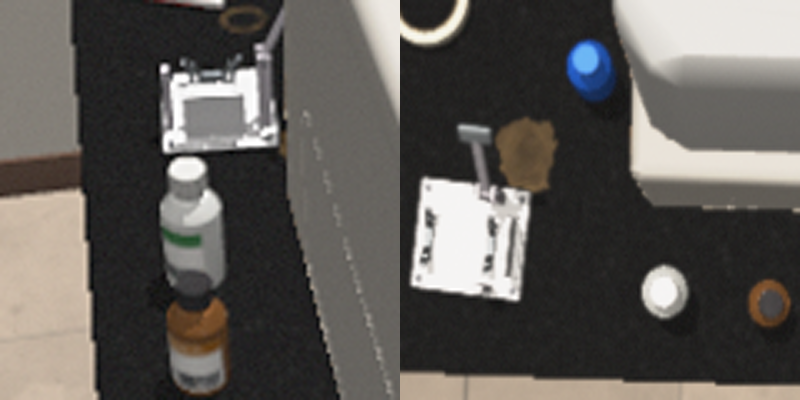

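Confirmed: the left picture shows the white bottle with a white cap and green label behind the brown one; the blue one is a decoy beside the analyser. Next I'll set the tool's axes and the look pose.

```bash
cat > go.py <<'E'
# work out delta_pos/twist for a target: python3 go.py x y z  zx zy zz  xx xy xz (tool z dir, tool x dir approx); "-" keeps orientation
from h import *; import sys
r,p=RT(); a=[float(v) for v in sys.argv[1:]]
T=np.array(a[:3]); d=r.inv().apply(T-p)/.3
if len(a)>3:
    z=np.array(a[3:6]);z/=np.linalg.norm(z); x=np.array(a[6:9]);x-=z*(x@z);x/=np.linalg.norm(x)
    R2=Ro.from_matrix(np.c_[x,np.cross(z,x),z]); tw=(r.inv()*R2).as_rotvec()/np.pi
else: tw=np.zeros(3)
print("delta",d.round(4).tolist(),"twist",tw.round(4).tolist(),"rows pos %.1f rot %.1f"%(np.linalg.norm(d)*6,np.linalg.norm(tw)*180/8.59))
E
python3 -c "
from h import *
r,p=RT();print(r.as_matrix().round(3),p)"
python3 go.py 0.40 -0.35 0.33; python3 go.py .40 .06 .33 0 0 -1 1 0 0;python3 go.py .40 .06 .33 0 0 -1 -1 0 0
```

```text
[[ 0.894  0.447  0.   ]
 [ 0.447 -0.894 -0.   ]
 [ 0.     0.    -1.   ]] [ 0.25722286 -0.5142763   0.23130676]
delta [0.6706, -0.2768, -0.329] twist [0.0, 0.0, 0.0] rows pos 4.8 rot 0.0
delta [1.282, -1.4991, -0.329] twist [0.0, -0.0, 0.1476] rows pos 12.0 rot 3.1
delta [1.282, -1.4991, -0.329] twist [0.0, 0.0, -0.8524] rows pos 12.0 rot 17.9
```

```bash
python3 -m pendant '{"delta_pos":[[0.15,-0.06,-0.07],[0.3,-0.12,-0.15],[0.45,-0.19,-0.22],[0.6,-0.25,-0.3],[0.67,-0.277,-0.33],[0.67,-0.277,-0.33]],"twist":[[0,0,0],[0,0,0],[0,0,0],[0,0,0],[0,0,0],[0,0,0]]}' 0 && python3 go.py .42 -.05 .36 0 0 -1 1 0 0
```

```text
time_s: 1.6
eef_pos: [0.4034, -0.3476, 0.3333]
eef_rot: [0.002, 0.973, 0.232, 0.002]
force: [-0.1, -0.8, -0.7]
grip_width: 0.0855
delta [0.4983, -0.8595, -0.0911] twist [0.0012, -0.0015, 0.1493] rows pos 6.0 rot 3.1
```

```bash
python3 -m pendant '{"delta_pos":[[0.498,-0.86,-0.09],[0.498,-0.86,-0.09],[0.498,-0.86,-0.09],[0.498,-0.86,-0.09],[0.498,-0.86,-0.09],[0.498,-0.86,-0.09],[0.498,-0.86,-0.09],[0.498,-0.86,-0.09]],"twist":[[0,0,0.04],[0,0,0.08],[0,0,0.12],[0,0,0.149],[0,0,0.149],[0,0,0.149],[0,0,0.149],[0,0,0.149]]}' && python3 go.py .44 .20 .33 0 0 -1 1 0 0
```

```text
time_s: 2.4
eef_pos: [0.4178, -0.052, 0.3572]
eef_rot: [0.001, 1.0, -0.001, -0.0]
force: [1.4, -0.7, 0.1]
grip_width: 0.0856
delta [0.0729, -0.8403, 0.0897] twist [0.0003, 0.0, -0.0004] rows pos 5.1 rot 0.0
```

```bash
python3 -m pendant '{"delta_pos":[[0.07,-0.84,0.09],[0.07,-0.84,0.09],[0.07,-0.84,0.09],[0.07,-0.84,0.09],[0.07,-0.84,0.09],[0.07,-0.84,0.09],[0.07,-0.84,0.09],[0.07,-0.84,0.09]],"twist":[[0,0,0],[0,0,0],[0,0,0],[0,0,0],[0,0,0],[0,0,0],[0,0,0],[0,0,0]]}'
cat > c.py <<'E'
from h import *; import sys
s=observe(); print(np.round(s["joint_pos"],4).tolist(),np.round(s["eef_pos"],4))
C=cam("wrist",s); im,d=grab_frame("wrist"); n=sys.argv[1]
cv2.imwrite(f"pics/{n}.png",im[:,:,::-1]); np.savez(n,d=d,K=C[0],D=C[1],R=C[2],t=C[3])
for q in ["bottle","bottle_cap","cradle","seat","keeper_tab","keeper_hinge","small_bottle"]:
    zz={"bottle_cap":.12,"seat":.045,"keeper_hinge":.082,"keeper_tab":.17}.get(q,0)
    for e in place_of(q,"wrist")[:3]:
        u=e["xy"]; print(q,round(e["conf"],2),np.round(u),atz(C,[u],zz).round(4)[0],"depth pt",atd(C,[u],[d[int(u[1]),int(u[0])]]).round(3)[0])
E
python3 c.py w1
```

```text
time_s: 3.2
eef_pos: [0.4406, 0.1973, 0.3299]
eef_rot: [0.001, 1.0, -0.003, -0.0]
force: [0.8, -0.6, 0.4]
grip_width: 0.0855
[0.3344, 0.1116, 1.5182, -0.0013, 1.513, 1.9119] [0.4406 0.1973 0.3299]
bottle 0.55 [482. 135.] [ 0.4748 -0.0546  0.    ] depth pt [ 0.479 -0.027  0.051]
bottle_cap 0.75 [431. 133.] [0.4879 0.0681 0.12  ] depth pt [0.488 0.068 0.121]
cradle 0.78 [232.  95.] [0.5341 0.3194 0.    ] depth pt [0.534 0.317 0.008]
seat 0.64 [275. 102.] [0.5238 0.252  0.045 ] depth pt [0.524 0.257 0.009]
keeper_hinge 0.74 [255.  55.] [0.576  0.2678 0.082 ] depth pt [0.575 0.267 0.089]
small_bottle 0.82 [479. 135.] [ 0.4754 -0.0497  0.    ] depth pt [ 0.479 -0.028  0.042]
```

View pics/w1.png

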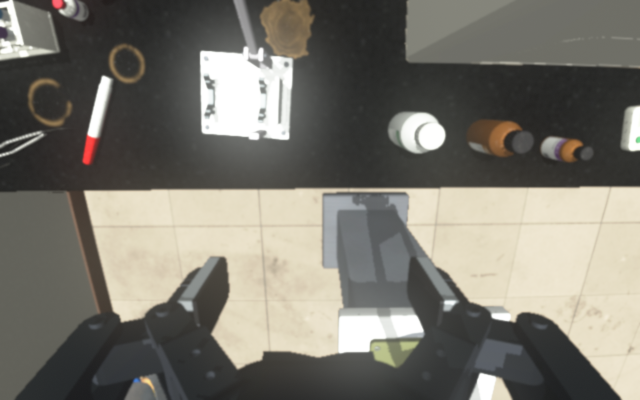

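```bash
cat > fit.py <<'E'
from h import *; import sys
def load(n):
    f=np.load(n+".npz"); C=(f["K"],f["D"],f["R"],f["t"]); d=f["d"]; im=cv2.imread(f"pics/{n}.png")
    v,u=np.mgrid[0:400,0:640]; m=d>0; P=np.full((400,640,3),np.nan); P[m]=atd(C,np.c_[u[m],v[m]],d[m]); return C,d,im,P
if __name__=="__main__":
    C,d,im,P=load(sys.argv[1]); g=im.min(2)
    print("counter z",np.nanmedian(P[(abs(P[...,0]-.5)<.05)&(abs(P[...,1]-.16)<.03)][:,2]))
    k=(P[...,2]>.1)&(P[...,2]<.14)&(abs(P[...,0]-.487)<.05)&(abs(P[...,1]-.065)<.05); Q=P[k]
    top=Q[Q[:,2]>.115]; print("cap",cv2.minEnclosingCircle(top[:,:2].astype(np.float32)),top.mean(0),len(top))
    k=(abs(P[...,0]-.53)<.13)&(abs(P[...,1]-.31)<.13)&(abs(P[...,2]-.008)<.005)&(g>120)
    n,l,st,_=cv2.connectedComponentsWithStats(k.astype(np.uint8)); j=1+st[1:,4].argmax(); m=(l==j).astype(np.uint8)
    c,_=cv2.findContours(m,0,1); c=max(c,key=len).reshape(-1,2); h=cv2.convexHull(c).reshape(-1,2)
    W=atz(C,h,.008)[:,:2].astype(np.float32); (cx,cy),(w,hh),a=cv2.minAreaRect(W); box=cv2.boxPoints(((cx,cy),(w,hh),a))
    print("plate",cx,cy,w,hh,a,st[j,4]); print(box.round(4))
E
python3 fit.py w1
```

```text
counter z 0.40772196057801824
cap ((0.48467424511909485, 0.06728310137987137), 0.015562980435788631) [0.48507429 0.0681281  0.12012614] 564
plate 0.5323424339294434 0.298944354057312 0.12796294689178467 0.11209652572870255 84.87098693847656 5799
[[0.4708 0.2402]
 [0.5824 0.2302]
 [0.5939 0.3577]
 [0.4822 0.3677]]
```

```bash
python3 -m pendant '{"delta_pos":[[0,0,0],[0,0,0],[0,0,0],[0,0,0],[0,0,0]],"twist":[[-0.04,0,0],[-0.08,0,0],[-0.12,0,0],[-0.167,0,0],[-0.167,0,0]]}'
cat > kin.py <<'E'
from h import *; from scipy.optimize import least_squares
def fk(q,k):
    L1,L2,d,h,a,lat,s=k; E=lambda ax,v:Ro.from_euler(ax,v)
    A=E('z',q[0]); B=A*E('y',q[1]); C=B*E('y',q[2]); W=C*E('z',s*q[3])*E('y',q[4])
    p=A.apply([a,lat,h])+B.apply([0,0,L1])+C.apply([0,0,L2])+W.apply([0,0,d])
    return W*E('z',q[5]+np.pi/2),p
S=[([-1.181,.307,1.506,0,1.328,-.073],[.257,-.514,.231],None),([.3344,.1116,1.5182,-.0013,1.513,1.9119],[.4406,.1973,.3299],None)]
E
cat > t.py <<'E'
from kin import *
s=observe(); q=s["joint_pos"]; r,p=RT(s); print(np.round(q,4).tolist(),p.round(4).tolist())
SS=[(a,b) for a,b,_ in S]+[(q,p)]
for sg in (1,-1):
    f=lambda v:np.concatenate([fk(a,[*v,sg])[1]-b for a,b in SS])
    o=least_squares(f,[.54,.42,.3,.2,0,.04]); print(sg,o.x.round(4),abs(o.fun).max(),(fk(q,[*o.x,sg])[0].inv()*r).magnitude())
E
python3 t.py
```

```text
time_s: 4.1
eef_pos: [0.4397, 0.2022, 0.3275]
eef_rot: [0.261, 0.965, 0.001, -0.002]
force: [-1.0, 0.2, -0.4]
grip_width: 0.0851
[0.6513, 0.2951, 1.4066, -0.4184, 1.7651, 2.2068] [0.4397, 0.2022, 0.3275]
1 [ 0.5589  0.4257  0.3592  0.159  -0.0055  0.0407] 0.005188522464568912 5.679547528410836e-16
-1 [ 0.1909  0.4597 -0.1114  0.0708 -0.0011  0.0077] 0.09864399105150157 0.836782554118233
```

```bash
cat > ik.py <<'E'
from kin import *
k=[.5589,.4257,.3592,.159,-.0055,.0407,1]
lo=np.array([-3.12,-1.05,.14,-1.42,.1,-2.68]); hi=np.array([3.12,2.28,2.33,4.57,2.73,2.68])
def ik(p,z,x,n=14,seed=0):
    z=np.array(z,float);z/=np.linalg.norm(z);x=np.array(x,float);x-=z*(x@z);x/=np.linalg.norm(x)
    R=Ro.from_matrix(np.c_[x,np.cross(z,x),z]); out=[]; g=np.random.default_rng(seed)
    for i in range(n):
        q0=lo+(hi-lo)*g.random(6); q0[0]=np.arctan2(p[1],p[0]); q0[1:3]=[.4,1.4]
        def f(q): r,pp=fk(q,k); return np.r_[(r.inv()*R).as_rotvec(),(pp-p)*5]
        o=least_squares(f,q0,bounds=(lo-1e-6,hi+1e-6),max_nfev=80)
        if abs(o.fun).max()<.01 and not any(abs(o.x-y).max()<.05 for y in out): out.append(o.x)
    return out
E
cat > t2.py <<'E'
from ik import *
O=np.array([.5296,.3132,0]); ex=np.array([-.0891,-.996,0]); ey=np.array([.996,-.0891,0]); up=np.array([0,0,1.]); B=np.array([.485,.0675,0])
def pose(base,b,side,al,flip,g=.055):  # b bottle axis; side: unit vector (perp b), tool comes from +side
    z=-(np.cos(al)*b+np.sin(al)*side); x=b*np.sin(al)-side*np.cos(al); G=base+g*b
    return G+.022*z,z,x*flip
for al in (np.radians(60),np.radians(50)):
  for flip in (1,-1):
    p,z,x=pose(O+.059*ex+.045*up,-ex,up,al,flip); print("FINAL",round(np.degrees(al)),flip,[q.round(2).tolist() for q in ik(p,z,x)])
    for az in (90,120,150,180,210,240,270):
        sd=np.array([np.cos(np.radians(az)),np.sin(np.radians(az)),0]); p,z,x=pose(B,up,sd,al,flip); print("  init from az",az,[q.round(2).tolist() for q in ik(p,z,x,8)])
E
time python3 t2.py
```

```text
FINAL 60 1 [[0.66, 0.73, 1.43, -0.38, 1.37, 0.9]]
  init from az 90 [[0.57, 0.73, 1.83, -0.83, 1.42, -2.07]]
  init from az 120 [[0.67, 0.6, 2.17, -1.23, 1.14, -1.98]]
  init from az 150 []
  init from az 180 []
  init from az 210 []
  init from az 240 []
  init from az 270 [[-0.51, 0.66, 2.0, 0.9, 1.32, -1.14]]
FINAL 60 -1 [[0.66, 0.73, 1.43, -0.38, 1.37, -2.24]]
  init from az 90 [[0.57, 0.73, 1.83, -0.83, 1.42, 1.08]]
  init from az 120 [[0.67, 0.6, 2.17, -1.23, 1.14, 1.16]]
  init from az 150 []
  init from az 180 []
  init from az 210 []
  init from az 240 []
  init from az 270 [[-0.51, 0.66, 2.0, 0.9, 1.32, 2.0]]
FINAL 50 1 [[0.71, 0.82, 1.34, -0.47, 1.53, 0.95]]
  init from az 90 [[0.52, 0.63, 1.86, -0.76, 1.29, -2.15]]
  init from az 120 [[0.6, 0.5, 2.16, -1.15, 0.99, -2.15]]
  init from az 150 []
  init from az 180 []
  init from az 210 []
  init from az 240 [[-0.52, 0.43, 2.33, 1.27, 0.93, -1.09]]
  init from az 270 [[-0.45, 0.56, 2.02, 0.83, 1.2, -1.03]]
FINAL 50 -1 [[0.71, 0.82, 1.34, -0.47, 1.53, -2.19]]
  init from az 90 [[0.52, 0.63, 1.86, -0.76, 1.29, 0.99]]
  init from az 120 [[0.6, 0.5, 2.16, -1.15, 0.99, 0.99]]
  init from az 150 []
  init from az 180 []
  init from az 210 []
  init from az 240 [[-0.52, 0.43, 2.33, 1.27, 0.93, 2.05]]
  init from az 270 [[-0.45, 0.56, 2.02, 0.83, 1.2, 2.11]]
real	0m3.969s
user	0m3.889s
sys	0m0.053s
```

```bash
cat > t3.py <<'E'
from ik import *
for n,p,z,x in [("W1",[.44,.26,.34],[0,-.5,-.866],[0,.866,-.5]),("W2",[.44,.26,.34],[0,-.7,-.7],[-1,0,0]),("W3",[.46,.2,.25],[0,-.866,-.5],[0,-.5,.866]),("pre",[.485,.144,.099],[0,-.866,-.5],[0,-.5,.866])]:
    print(n,[q.round(2).tolist() for q in ik(np.array(p),z,x)])
E
python3 t3.py; python3 go.py .44 .26 .34 0 -.5 -.866 0 .866 -.5
```

```text
W1 [[0.72, 0.37, 1.27, -0.4, 1.84, 0.68]]
W2 [[0.8, 0.48, 1.23, -0.57, 1.99, -0.85]]
W3 [[0.78, 0.59, 1.45, -0.71, 1.89, -2.3]]
pre [[0.69, 0.72, 1.64, -0.73, 1.61, -2.15]]
delta [0.0007, -0.1454, -0.1331] twist [0.0003, 0.0021, -0.4992] rows pos 1.2 rot 10.5
```

```bash
python3 -m pendant '{"delta_pos":[[0,-0.07,-0.06],[0,-0.145,-0.13],[0,-0.145,-0.13],[0,-0.145,-0.13],[0,-0.145,-0.13],[0,-0.145,-0.13],[0,-0.145,-0.13],[0,-0.145,-0.13]],"twist":[[0,0,-0.0625],[0,0,-0.125],[0,0,-0.1875],[0,0,-0.25],[0,0,-0.3125],[0,0,-0.375],[0,0,-0.4375],[0,0,-0.499]]}'; python3 go.py .44 .26 .34 0 -.7 -.7 -1 0 0
```

```text
time_s: 4.9
eef_pos: [0.4405, 0.2559, 0.3429]
eef_rot: [0.212, 0.797, 0.546, -0.147]
force: [-0.7, 0.5, 0.2]
grip_width: 0.085
delta [0.0151, -0.0075, 0.0016] twist [0.0551, -0.0819, -0.6133] rows pos 0.1 rot 13.0
```

```bash
python3 -m pendant '{"delta_pos":[[0.015,0,0],[0.015,0,0],[0.015,0,0],[0.015,0,0],[0.015,0,0],[0.015,0,0],[0.015,0,0],[0.015,0,0]],"twist":[[0.055,-0.082,-0.613],[0.055,-0.082,-0.613],[0.055,-0.082,-0.613],[0.055,-0.082,-0.613],[0.055,-0.082,-0.613],[0.055,-0.082,-0.613],[0.055,-0.082,-0.613],[0.055,-0.082,-0.613]]}'; python3 go.py .46 .22 .28 0 -.866 -.5 0 -.5 .866
```

```text
time_s: 5.7
eef_pos: [0.4423, 0.2594, 0.3407]
eef_rot: [0.094, 0.353, 0.872, -0.326]
force: [0.4, 0.0, 0.1]
grip_width: 0.0855
delta [-0.0365, 0.071, 0.2351] twist [0.1417, 0.0328, -0.7238] rows pos 1.5 rot 15.5
```

```bash
python3 -m pendant '{"delta_pos":[[0,0,0],[0,0,0],[0,0,0],[0,0,0],[0,0,0],[-0.01,0.02,0.08],[-0.02,0.04,0.16],[-0.036,0.07,0.235]],"twist":[[0.142,0.033,-0.724],[0.142,0.033,-0.724],[0.142,0.033,-0.724],[0.142,0.033,-0.724],[0.142,0.033,-0.724],[0.142,0.033,-0.724],[0.142,0.033,-0.724],[0.142,0.033,-0.724]]}'; python3 go.py .485 .147 .10 0 -.866 -.5 0 -.5 .866
```

```text
time_s: 6.5
eef_pos: [0.4598, 0.2193, 0.2797]
eef_rot: [-0.164, -0.172, 0.882, -0.406]
force: [0.5, -0.7, 0.4]
grip_width: 0.0852
delta [-0.2909, 0.2116, 0.5426] twist [0.0689, 0.0157, -0.3492] rows pos 3.9 rot 7.5
```

```bash
python3 go.py .478 .185 .17 0 -.866 -.5 0 -.5 .866
```

```text
delta [-0.1915, 0.145, 0.3045] twist [0.0689, 0.0157, -0.3492] rows pos 2.3 rot 7.5
```

```bash
python3 -m pendant '{"delta_pos":[[0,0,0],[0,0,0],[0,0,0],[0,0,0],[-0.05,0.04,0.08],[-0.1,0.08,0.16],[-0.15,0.12,0.24],[-0.19,0.145,0.305]],"twist":[[0.069,0.016,-0.349],[0.069,0.016,-0.349],[0.069,0.016,-0.349],[0.069,0.016,-0.349],[0.069,0.016,-0.349],[0.069,0.016,-0.349],[0.069,0.016,-0.349],[0.069,0.016,-0.349]]}'; python3 c.py w2;python3 fit.py w2; python3 go.py .485 .147 .10 0 -.866 -.5 0 -.5 .866
```

```text
time_s: 7.3
eef_pos: [0.4773, 0.1845, 0.169]
eef_rot: [-0.355, -0.612, 0.612, -0.354]
force: [-0.1, 0.2, -0.7]
grip_width: 0.0856
[0.7535, 0.705, 1.4845, -0.699, 1.7674, -2.2208] [0.4773 0.1845 0.169 ]
bottle 0.8 [313. 250.] [0.4832 0.0626 0.    ] depth pt [0.482 0.093 0.044]
bottle_cap 0.93 [  4. 265.] [0.7034 0.1585 0.12  ] depth pt [0.704 0.158 0.12 ]
bottle_cap 0.58 [310. 178.] [0.4849 0.0676 0.12  ] depth pt [0.485 0.068 0.12 ]
bottle_cap 0.39 [313. 253.] [0.4815 0.1464 0.12  ] depth pt [0.483 0.093 0.039]
keeper_tab 0.55 [310. 176.] [0.4828 0.1196 0.17  ] depth pt [0.484 0.064 0.12 ]
small_bottle 0.61 [318. 183.] [ 0.4764 -0.0533  0.    ] depth pt [0.477 0.072 0.119]
counter z 0.00018088622941375698
cap ((0.4846627116203308, 0.06772792339324951), 0.015557445585727692) [0.48469661 0.07058685 0.11966264] 708
delta [-0.1423, -0.0211, 0.2324] twist [-0.0001, -0.0006, -0.0028] rows pos 1.6 rot 0.1Traceback (most recent call last):
  File "fit.py", line 11, in <module>
    n,l,st,_=cv2.connectedComponentsWithStats(k.astype(np.uint8)); j=1+st[1:,4].argmax(); m=(l==j).astype(np.uint8)
                                                                       ~~~~~~~~~~~~~~~^^
ValueError: attempt to get argmax of an empty sequence
```

View pics/w2.png

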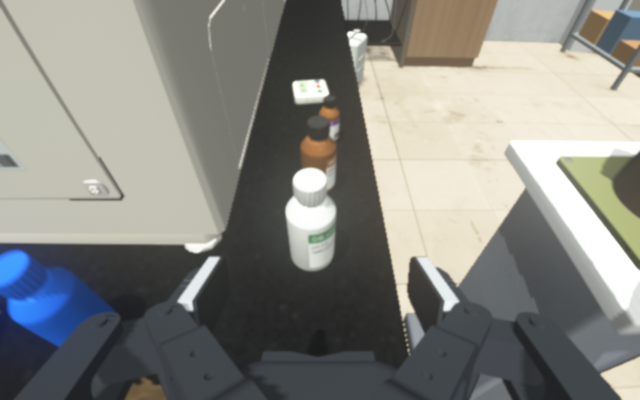

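The picture shows the white bottle (312,220) centred between the open fingers, with the brown ones behind it and the blue one off to the left. I'll go in along the tool axis.

```bash
python3 -m pendant '{"delta_pos":[[-0.07,-0.012,0.11],[-0.142,-0.022,0.232],[-0.142,-0.022,0.232]],"twist":[[0,0,0],[0,0,-0.002],[0,0,-0.002]]}'; python3 go.py .4847 .0486 .044 0 -.866 -.5 0 -.5 .866
```

```text
time_s: 8.0
eef_pos: [0.4829, 0.144, 0.0967]
eef_rot: [0.358, 0.611, -0.611, 0.354]
force: [-1.2, 0.5, 0.5]
grip_width: 0.0854
delta [0.0042, -0.0078, 0.3632] twist [0.0016, -0.0023, 0.0012] rows pos 2.2 rot 0.1
```

```bash
python3 -m pendant '{"delta_pos":[[0.003,-0.007,0.12],[0.004,-0.008,0.24],[0.004,-0.008,0.363],[0.004,-0.008,0.363],[0.004,-0.008,0.363]],"twist":[[0,0,0],[0,0,0],[0,0,0],[0,0,0],[0,0,0]]}' && python3 -m pendant '{"delta_pos":[[0,0,0],[0,0,0],[0,0,0],[0,0,0],[0,0,0],[0,0,0],[0,0,0],[0,0,0]],"twist":[[0,0,0],[0,0,0],[0,0,0],[0,0,0],[0,0,0],[0,0,0],[0,0,0],[0,0,0]]}' 1 45; python3 go.py .4847 .0486 .044 0 -.866 -.5 0 -.5 .866; python3 c.py w3; python3 fit.py w3 2>/dev/null
```

```text
time_s: 8.5
eef_pos: [0.4875, 0.0514, 0.047]
eef_rot: [-0.355, -0.611, 0.612, -0.355]
force: [-0.3, 0.3, -0.2]
grip_width: 0.0854
time_s: 9.3
eef_pos: [0.4874, 0.052, 0.0469]
eef_rot: [0.355, 0.612, -0.611, 0.356]
force: [0.1, 4.1, 6.2]
grip_width: 0.0486
delta [-0.003, 0.009, 0.0146] twist [-0.0004, -0.0015, -0.0002] rows pos 0.1 rot 0.0
[0.5866, 0.812, 1.7333, -0.8201, 1.4294, -2.062] [0.4874 0.052  0.0469]
bottle 0.83 [322. 322.] [0.4855 0.0644 0.    ] depth pt [0.486 0.091 0.067]
bottle_cap 0.94 [316. 173.] [0.4888 0.0657 0.12  ] depth pt [0.489 0.066 0.12 ]
keeper_tab 0.72 [317. 321.] [0.4882 0.1323 0.17  ] depth pt [0.488 0.091 0.068]
counter z nan
cap ((0.4881463348865509, 0.06625954806804657), 0.01575368456542492) [0.48827179 0.06944574 0.11975687] 5766
```

```bash
cat > rel.py <<'E'
from h import *
r,p=RT(); np.savez("rel",base=r.inv().apply(np.array([.4881,.0665,0.])-p),ax=r.inv().apply([0,0,1.])); f=np.load("rel.npz");print(f["base"],f["ax"])
E
python3 rel.py; python3 go.py .4874 .052 .15;python3 go.py .44 .20 .33
```

```text
[-0.04795438 -0.00066223  0.01067013] [ 0.86839022 -0.00118324 -0.49588005]
delta [0.2983, -0.0004, -0.1704] twist [0.0, 0.0, 0.0] rows pos 2.1 rot 0.0
delta [0.5748, 0.1565, -0.8965] twist [0.0, 0.0, 0.0] rows pos 6.5 rot 0.0
```

```bash
python3 -m pendant '{"delta_pos":[[0.05,0,-0.03],[0.15,0,-0.085],[0.3,0,-0.17],[0.4,0.05,-0.3],[0.45,0.1,-0.45],[0.5,0.13,-0.6],[0.55,0.15,-0.75],[0.575,0.157,-0.897]],"twist":[[0,0,0],[0,0,0],[0,0,0],[0,0,0],[0,0,0],[0,0,0],[0,0,0],[0,0,0]]}'; python3 go.py .44 .24 .34 0 -.7 -.7 -1 0 0
python3 - <<'E'
from h import *
im,d=grab_frame("side");cv2.imwrite("pics/s1.png",im[100:300,150:450,::-1])
E
```

```text
time_s: 10.5
eef_pos: [0.4385, 0.1999, 0.3325]
eef_rot: [-0.354, -0.612, 0.612, -0.354]
force: [1.7, -0.3, -1.1]
grip_width: 0.0491
delta [-0.0447, -0.005, -0.1283] twist [-0.066, -0.0661, 0.4968] rows pos 0.8 rot 10.6
```

```bash
python3 -m pendant '{"delta_pos":[[-0.02,0,-0.06],[-0.045,0,-0.128],[-0.045,0,-0.128],[-0.045,0,-0.128],[-0.045,0,-0.128],[-0.045,0,-0.128],[-0.045,0,-0.128],[-0.045,0,-0.128]],"twist":[[-0.005,-0.005,0.04],[-0.012,-0.012,0.085],[-0.018,-0.018,0.13],[-0.024,-0.024,0.175],[-0.03,-0.03,0.22],[-0.036,-0.036,0.265],[-0.042,-0.042,0.31],[-0.048,-0.048,0.355]]}'
cat > plan.py <<'E'
# pose for bottle base at cradle (bx,by,bz) with bottle axis along cradle -x; prints delta/twist
from h import *; import sys
O=np.array([.5296,.3132,0]); ex=np.array([-.0891,-.996,0]); ey=np.array([.996,-.0891,0]); up=np.array([0,0,1.])
f=np.load("rel.npz"); b=f["base"]; a=f["ax"]; a=a/np.linalg.norm(a)
bx,by,bz=[float(v) for v in sys.argv[1:4]]
r,p=RT()
# tool axes: closing axis y level along ey; a -> -ex
u1=a; u2=np.array([0,1.,0]); u2-=u1*(u1@u2); u2/=np.linalg.norm(u2); U=np.c_[u1,u2,np.cross(u1,u2)]
v1=-ex; v2=ey; V=np.c_[v1,v2,np.cross(v1,v2)]
R2=Ro.from_matrix(V@U.T); T=O+bx*ex+by*ey+bz*up-R2.apply(b)
d=r.inv().apply(T-p)/.3; tw=(r.inv()*R2).as_rotvec()/np.pi
print("TCP",T.round(4),"z",R2.apply([0,0,1]).round(3),"x",R2.apply([1,0,0]).round(3)); 
print("delta",d.round(4).tolist(),"twist",tw.round(4).tolist(),"rows pos %.1f rot %.1f"%(np.linalg.norm(d)*6,np.linalg.norm(tw)*180/8.59))
cur=(r.apply(b)+p-O); print("now base in cradle",cur@ex,cur@ey,cur[2],"axis ang",np.degrees(np.arccos(np.clip(r.apply(a)@-ex,-1,1))).round(2),"axis z",r.apply(a)[2].round(4))
E
python3 plan.py .02 0 .27
```

```text
time_s: 11.35
eef_pos: [0.4395, 0.2388, 0.3368]
eef_rot: [-0.111, -0.19, 0.89, -0.399]
force: [0.5, -0.4, -1.2]
grip_width: 0.0487
TCP [0.5327 0.34   0.2555] z [-0.045 -0.494 -0.868] x [ 0.078  0.865 -0.496]
delta [-0.4597, 0.2536, -0.0901] twist [-0.1061, 0.0726, 0.6536] rows pos 3.2 rot 14.0
now base in cradle 0.07476070851817362 -0.04053149265103965 0.3134472556301243 axis ang 85.02 axis z 0.6303
```

```bash
python3 -m pendant '{"delta_pos":[[-0.03,0.01,0],[-0.07,0.03,-0.01],[-0.11,0.05,-0.02],[-0.15,0.08,-0.03],[-0.2,0.11,-0.04],[-0.25,0.14,-0.05],[-0.3,0.17,-0.06],[-0.35,0.2,-0.07]],"twist":[[-0.106,0.073,0.654],[-0.106,0.073,0.654],[-0.106,0.073,0.654],[-0.106,0.073,0.654],[-0.106,0.073,0.654],[-0.106,0.073,0.654],[-0.106,0.073,0.654],[-0.106,0.073,0.654]]}';python3 plan.py .02 0 .22
```

```text
time_s: 12.15
eef_pos: [0.5096, 0.318, 0.273]
eef_rot: [0.057, 0.371, 0.869, -0.323]
force: [-0.1, 0.2, -2.0]
grip_width: 0.0487
TCP [0.5327 0.34   0.2055] z [-0.045 -0.494 -0.868] x [ 0.078  0.865 -0.496]
delta [0.0653, 0.2073, 0.1215] twist [-0.046, 0.031, 0.2786] rows pos 1.5 rot 6.0
now base in cradle 0.029906644366502883 0.015165164917309404 0.2812317525222772 axis ang 39.29 axis z 0.0957
```

```bash
python3 -m pendant '{"delta_pos":[[0.01,0.03,0.02],[0.02,0.06,0.03],[0.03,0.09,0.05],[0.04,0.13,0.08],[0.05,0.17,0.1],[0.065,0.207,0.12],[0.065,0.207,0.12],[0.065,0.207,0.12]],"twist":[[-0.046,0.031,0.279],[-0.046,0.031,0.279],[-0.046,0.031,0.279],[-0.046,0.031,0.279],[-0.046,0.031,0.279],[-0.046,0.031,0.279],[-0.046,0.031,0.279],[-0.046,0.031,0.279]]}';python3 plan.py .057 0 .12; python3 c.py w4
```

```text
time_s: 12.95
eef_pos: [0.5319, 0.3397, 0.2064]
eef_rot: [0.173, 0.711, 0.655, -0.191]
force: [0.3, 0.0, -1.5]
grip_width: 0.0487
TCP [0.5294 0.3031 0.1055] z [-0.045 -0.494 -0.868] x [ 0.078  0.865 -0.496]
delta [0.0612, 0.0037, 0.3527] twist [-0.0003, 0.0006, 0.0026] rows pos 2.1 rot 0.1
now base in cradle 0.020275240888756197 -0.00043350726179166037 0.22102447228266023 axis ang 0.55 axis z -0.0018
[0.7062, 0.6133, 1.1644, -0.3601, 1.7421, 0.7952] [0.5319 0.3397 0.2064]
bottle 0.9 [454. 199.] [0.7052 0.1525 0.    ] depth pt [0.691 0.181 0.026]
bottle 0.76 [322. 320.] [ 0.4916 -0.2502  0.    ] depth pt [0.536 0.36  0.246]
bottle 0.29 [314. 102.] [0.5251 0.3137 0.    ] depth pt [0.526 0.319 0.009]
bottle_cap 0.98 [315. 170.] [0.5286 0.325  0.12  ] depth pt [0.538 0.411 0.219]
bottle_cap 0.88 [485. 273.] [0.7026 0.1604 0.12  ] depth pt [0.701 0.163 0.121]
cradle 0.77 [312. 102.] [0.523  0.3137 0.    ] depth pt [0.524 0.317 0.007]
cradle 0.43 [318. 172.] [0.5209 0.2172 0.    ] depth pt [0.539 0.411 0.22 ]
keeper_tab 0.93 [449. 276.] [0.6287 0.2501 0.17  ] depth pt [0.62  0.273 0.183]
small_bottle 0.45 [313. 100.] [0.5243 0.3161 0.    ] depth pt [0.525 0.322 0.01 ]
```

View pics/w4.png

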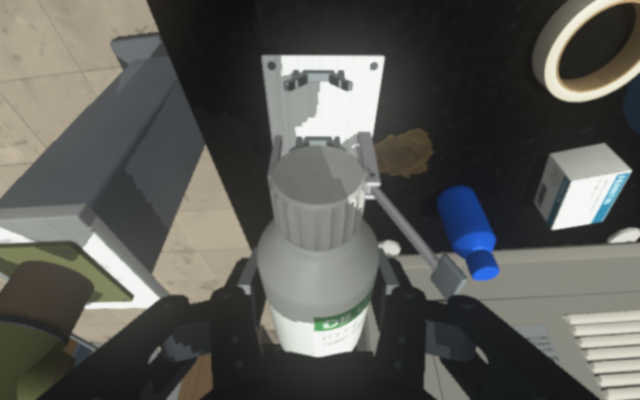

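The bottle is held level, cap at (315,170) towards the camera, and the cap's measured position agrees with the plan to 2 mm. The keeper stands open at (410,230), tab at (449,276). I'll lower it now.

```bash
python3 -m pendant '{"delta_pos":[[0.015,0.001,0.09],[0.03,0.002,0.18],[0.045,0.004,0.27],[0.061,0.004,0.353],[0.061,0.004,0.353],[0.061,0.004,0.353]],"twist":[[0,0,0.002],[0,0,0.002],[0,0,0.002],[0,0,0.002],[0,0,0.002],[0,0,0.002]]}';python3 plan.py .057 0 .06
```

```text
time_s: 13.95
eef_pos: [0.5304, 0.3036, 0.1053]
eef_rot: [0.173, 0.714, 0.651, -0.19]
force: [0.3, -0.6, -1.3]
grip_width: 0.0488
TCP [0.5294 0.3031 0.0455] z [-0.045 -0.494 -0.868] x [ 0.078  0.865 -0.496]
delta [0.0974, -0.0032, 0.1739] twist [-0.0001, 0.0004, -0.0006] rows pos 1.2 rot 0.0
now base in cradle 0.05641120768735525 0.0008179300885421008 0.11984295520832287 axis ang 0.41 axis z -0.0013
```

```bash
python3 -m pendant '{"delta_pos":[[0.02,-0.001,0.035],[0.04,-0.002,0.07],[0.06,-0.003,0.105],[0.08,-0.003,0.14],[0.097,-0.003,0.174],[0.097,-0.003,0.174],[0.097,-0.003,0.174]],"twist":[[0,0,0],[0,0,0],[0,0,0],[0,0,0],[0,0,0],[0,0,0],[0,0,0]]}';python3 plan.py .057 0 .048; python3 c.py w5 | grep -E "cap|seat|hinge|tab"
python3 - <<'E'
import sys; sys.path.insert(0,".")
from h import *; from fit import load
C,d,im,P=load("w5"); O=np.array([.5296,.3132,0]); M=np.array([[-.0891,-.996,0],[.996,-.0891,0],[0,0,1]])
Q=(P-O)@M.T; k=(Q[...,0]<-.03)&(Q[...,0]>-.09)&(abs(Q[...,1])<.022)&(Q[...,2]>.035)&(Q[...,2]<.1)
q=Q[k]; f=q[q[:,0]<-.058]; print("cap face",len(f),f.mean(0),(f.min(0)+f.max(0))/2, np.percentile(f[:,2],[1,99]))
E
```

```text
time_s: 14.65
eef_pos: [0.5292, 0.3028, 0.0448]
eef_rot: [0.174, 0.714, 0.651, -0.19]
force: [-0.2, 0.0, -1.3]
grip_width: 0.0486
TCP [0.5294 0.3031 0.0335] z [-0.045 -0.494 -0.868] x [ 0.078  0.865 -0.496]
delta [0.0198, 0.0006, 0.0321] twist [-0.0002, 0.0005, -0.0005] rows pos 0.2 rot 0.0
now base in cradle 0.05732888177104632 -0.00026679509662054144 0.05939639300920919 axis ang 0.41 axis z -0.0017
bottle_cap 0.85 [314. 170.] [0.5416 0.4285 0.12  ] depth pt [0.536 0.375 0.059]
keeper_tab 0.64 [416. 353.] [0.516  0.5718 0.17  ] depth pt [0.559 0.355 0.107]
keeper_hinge 0.76 [413. 352.] [0.575  0.2704 0.082 ] depth pt [0.559 0.355 0.107]
cap face 5552 [-0.06178652  0.0014693   0.06291141] [-0.0608115   0.00132905  0.06036863] [0.0471753  0.07460947]
```

```bash
python3 -m pendant '{"delta_pos":[[0.005,-0.001,0.008],[0.01,-0.002,0.016],[0.015,-0.002,0.024],[0.02,-0.002,0.032],[0.02,-0.002,0.032],[0.02,-0.002,0.032]],"twist":[[0,0,0],[0,0,0],[0,0,0],[0,0,0],[0,0,0],[0,0,0]]}';python3 plan.py .057 0 .046
```

```text
time_s: 15.65
eef_pos: [0.5287, 0.3035, 0.0338]
eef_rot: [0.173, 0.714, 0.651, -0.19]
force: [-0.1, 0.9, -1.7]
grip_width: 0.0489
TCP [0.5294 0.3031 0.0315] z [-0.045 -0.494 -0.868] x [ 0.078  0.865 -0.496]
delta [0.0028, 0.0025, 0.0073] twist [-0.0, 0.0003, -0.0006] rows pos 0.0 rot 0.0
now base in cradle 0.0566383600936959 -0.0008387529493570026 0.04836169253834394 axis ang 0.4 axis z -0.001
```

```bash
python3 -m pendant '{"delta_pos":[[0.001,0,0.0015],[0.002,0,0.003],[0.0025,0,0.0043],[0.0025,0,0.0043]],"twist":[[0,0,0],[0,0,0],[0,0,0],[0,0,0]]}' | grep -E "pos|force"; python3 -m pendant '{"delta_pos":[[0.0008,0,0.0014],[0.0016,0,0.0029],[0.0016,0,0.0029],[0.0016,0,0.0029]],"twist":[[0,0,0],[0,0,0],[0,0,0],[0,0,0]]}'| grep -E "time|pos|force"; python3 plan.py .057 0 .045 | tail -1
```

```text
eef_pos: [0.5289, 0.3035, 0.0332]
force: [-1.2, -0.4, 3.8]
time_s: 16.45
eef_pos: [0.5288, 0.3035, 0.0327]
force: [-1.8, 0.8, 7.8]
now base in cradle 0.05668144186140659 -0.0008014881245505454 0.04727597133980167 axis ang 0.41 axis z -0.0011
```

```bash
python3 -m pendant '{"delta_pos":[[0,0,0],[0,0,0],[0,0,0],[0,0,0]],"twist":[[0,0,0],[0,0,0],[0,0,0],[0,0,0]]}' 0.2 20
cat > chk.py <<'E'
from h import *; from fit import load; import sys
C,d,im,P=load(sys.argv[1]); O=np.array([.5296,.3132,0]); M=np.array([[-.0891,-.996,0],[.996,-.0891,0],[0,0,1]])
Q=(P-O)@M.T; k=(Q[...,0]<-.03)&(Q[...,0]>-.09)&(abs(Q[...,1])<.022)&(Q[...,2]>.022)&(Q[...,2]<.1)
q=Q[k]; f=q[q[:,0]<-.055]; print("cap face",len(f),f.mean(0).round(4),((f.min(0)+f.max(0))/2).round(4))
E
python3 c.py w6 | grep cap; python3 chk.py w6
```

```text
time_s: 16.85
eef_pos: [0.5289, 0.3035, 0.0312]
eef_rot: [0.173, 0.714, 0.651, -0.189]
force: [-0.9, -0.5, 0.2]
grip_width: 0.0683
bottle_cap 0.63 [310. 172.] [0.5426 0.4408 0.12  ] depth pt [0.534 0.376 0.046]
cap face 6597 [-0.0624 -0.0003  0.0519] [-0.06   -0.0003  0.0481]
```

View pics/w6.png

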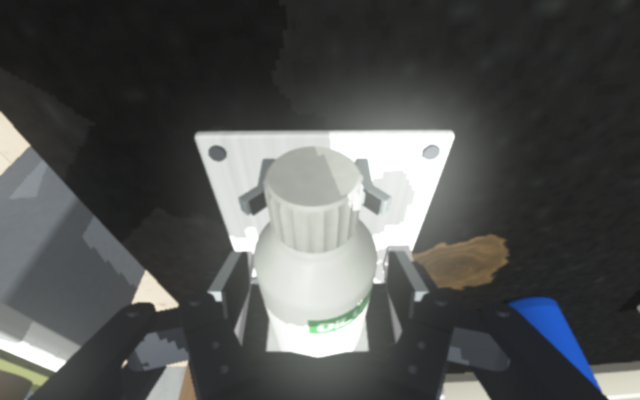

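The bottle lies freely between the saddle arms, cap at (312,175); the fingers are off it. I'll retreat along the tool axis and then look.

```bash
python3 -m pendant '{"delta_pos":[[0,0,-0.06],[0,0,-0.15],[0,0,-0.3],[0,0,-0.45],[0,0,-0.6],[0,0,-0.75],[0,0,-0.8],[0,0,-0.8]],"twist":[[0,0,0],[0,0,0],[0,0,0],[0,0,0],[0,0,0],[0,0,0],[0,0,0],[0,0,0]]}' ; python3 c.py w7; python3 chk.py w7
```

```text
time_s: 18.05
eef_pos: [0.5404, 0.4244, 0.2427]
eef_rot: [0.173, 0.715, 0.652, -0.186]
force: [0.5, -0.7, -0.7]
grip_width: 0.0684
[0.7781, 0.6859, 0.927, -0.3481, 1.9131, 0.8169] [0.5404 0.4244 0.2427]
bottle 0.85 [432. 218.] [0.7073 0.1547 0.    ] depth pt [0.697 0.182 0.022]
bottle 0.68 [318. 204.] [0.5222 0.2067 0.    ] depth pt [0.529 0.285 0.073]
bottle_cap 0.82 [311. 128.] [0.5365 0.4232 0.12  ] depth pt [0.531 0.376 0.048]
bottle_cap 0.75 [451. 283.] [0.704  0.1557 0.12  ] depth pt [0.703 0.159 0.122]
cradle 0.71 [310. 148.] [0.5213 0.3145 0.    ] depth pt [0.527 0.36  0.061]
seat 0.69 [314. 207.] [0.521  0.2493 0.045 ] depth pt [0.524 0.28  0.074]
keeper_hinge 0.94 [358. 215.] [0.5772 0.2699 0.082 ] depth pt [0.576 0.279 0.09 ]
small_bottle 0.68 [307. 285.] [ 0.4745 -0.0519  0.    ] depth pt [ 0.478 -0.027  0.013]
cap face 507 [-0.0617 -0.0009  0.0524] [-0.0597 -0.0006  0.0489]
```

View pics/w7.png

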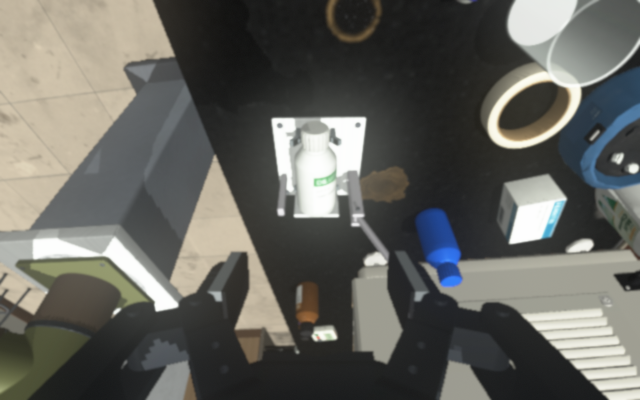

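The bottle lies in both saddles (cap at (315,130), base up at the end plate), the keeper is still open at (370,235), and the numbers agree: base at cradle x ≈ 0.058. Now the keeper.

```bash
cat > kp.py <<'E'
# cradle-frame TCP goal with tool straight down, x along cradle -x: kp.py cx cy z
import sys,subprocess,numpy as np
O=np.array([.5296,.3132,0]); ex=np.array([-.0891,-.996,0]); ey=np.array([.996,-.0891,0])
c=[float(v) for v in sys.argv[1:4]]; T=O+c[0]*ex+c[1]*ey+[0,0,c[2]]
print(T.round(4)); print(subprocess.run(["python3","go.py",*map(str,T),"0","0","-1",*map(str,-ex)],capture_output=True,text=True).stdout)
E
python3 kp.py .04 .155 .29
python3 - <<'E'
import sys; sys.path.insert(0,".")
from h import *; from fit import load
O=np.array([.5296,.3132,0]); M=np.array([[-.0891,-.996,0],[.996,-.0891,0],[0,0,1]])
for n in ("w1","w4","w7"):
    C,d,im,P=load(n); Q=(P-O)@M.T; q=Q[(abs(Q[...,0]-.04)<.02)&(Q[...,1]>.04)&(Q[...,1]<.14)&(Q[...,2]>.11)&(Q[...,2]<.21)]
    a=np.degrees(np.arctan2(q[:,2]-.082,.05-q[:,1])); print(n,len(q),np.median(a),np.hypot(q[:,2]-.082,q[:,1]-.05).max(),q.max(0),np.median(q[:,0]))
E
python3 -c "
import sys;sys.path.insert(0,'.')
from ik import *
for p in ([.6754,.26,.29],[.675,.26,.14],[.48,.278,.085]): print([q.round(2).tolist() for q in ik(np.array(p),[0,0,-1],[.0891,.996,0])])"
```

```text
[0.6804 0.2595 0.29  ]
delta [-0.5131, 0.5181, 0.097] twist [-0.0005, 0.166, -0.001] rows pos 4.4 rot 3.5

w1 427 112.63443237094687 0.08834362387555028 [0.04535602 0.08559743 0.16380861] 0.040787918978916614
w4 1859 113.38912294907041 0.12070650883904073 [0.05645387 0.10151943 0.19223329] 0.035460915246952655
w7 235 111.85592780318022 0.07091973341564495 [0.04442278 0.07833101 0.14751205] 0.03586548588812957
[[0.31, 0.57, 0.95, 0.0, 1.62, 0.4]]
[[0.31, 0.61, 1.25, -0.0, 1.29, 0.4]]
[[0.45, 0.37, 1.78, -0.0, 0.99, 0.54]]
```

```bash
python3 -m pendant '{"delta_pos":[[-0.06,0.06,-0.08],[-0.16,0.16,-0.04],[-0.26,0.26,0],[-0.36,0.36,0.04],[-0.45,0.45,0.08],[-0.51,0.51,0.097],[-0.51,0.515,0.097],[-0.51,0.515,0.097]],"twist":[[0,0.042,0],[0,0.084,0],[0,0.126,0],[0,0.166,-0.001],[0,0.166,-0.001],[0,0.166,-0.001],[0,0.166,-0.001],[0,0.166,-0.001]]}' 1 60; python3 kp.py .04 .15 .145
```

```text
time_s: 19.25
eef_pos: [0.6799, 0.2605, 0.2901]
eef_rot: [-0.001, 0.739, 0.674, 0.0]
force: [-0.8, 0.5, -1.1]
grip_width: -0.0
[0.6754 0.26   0.145 ]
delta [-0.0041, -0.0143, 0.4837] twist [-0.0003, -0.0007, -0.0006] rows pos 2.9 rot 0.0
```

```bash
python3 -m pendant '{"delta_pos":[[0,-0.014,0.12],[0,-0.014,0.24],[0,-0.014,0.36],[0,-0.014,0.484],[0,-0.014,0.484]],"twist":[[0,0,0],[0,0,0],[0,0,0],[0,0,0],[0,0,0]]}'; python3 c.py w8|grep -E "tab|hinge"
python3 - <<'E'
import numpy as np
w=14.5
for f in (113,100,90,75,60,45,30,15,5,0):
    a=np.radians(f); r=100; u=np.array([-np.cos(a),np.sin(a)]); n=np.array([np.sin(a),np.cos(a)])
    c=np.array([50,82])+r*u+3*n; print(f,"cy,z",(c+[w,0]).round(1))
E
```

```text
time_s: 19.75
eef_pos: [0.6697, 0.2626, 0.1384]
eef_rot: [-0.004, 0.737, 0.676, -0.005]
force: [-0.4, -0.9, -0.6]
grip_width: -0.0002
keeper_tab 0.56 [198. 309.] [0.6186 0.2592 0.17  ] depth pt [0.63  0.273 0.19 ]
keeper_hinge 0.78 [184. 221.] [0.5764 0.2698 0.082 ] depth pt [0.582 0.273 0.092]
113 cy,z [106.3 172.9]
100 cy,z [ 84.8 180. ]
90 cy,z [ 67.5 182. ]
75 cy,z [ 41.5 179.4]
60 cy,z [ 17.1 170.1]
45 cy,z [ -4.1 154.8]
30 cy,z [-20.6 134.6]
15 cy,z [-31.3 110.8]
5 cy,z [-34.9  93.7]
0 cy,z [-35.5  85. ]
```

View pics/w8.png

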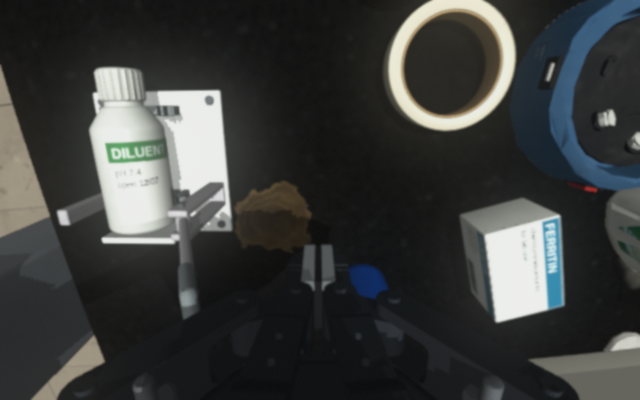

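Fingers at (318,270) are clear on the far side of the keeper bar (185,250, tab near 190,300), and the blue bottle is clear below them. I'll push the keeper over towards the robot.

```bash
python3 -m pendant '{"delta_pos":[[0,-0.073,-0.027],[0,-0.14,-0.053],[0,-0.19,-0.07],[0,-0.24,-0.08],[0,-0.28,-0.087],[0,-0.307,-0.087],[0,-0.33,-0.087],[0,-0.357,-0.08]],"twist":[[0,0,0],[0,0,0],[0,0,0],[0,0,0],[0,0,0],[0,0,0],[0,0,0],[0,0,0]]}'
cat > st.py <<'E'
from h import *
r,p=RT(); v=p-np.array([.5296,.3132,0]); print("cradle",(v@[-.0891,-.996,0]).round(4),(v@[.996,-.0891,0]).round(4),v[2].round(4))
E
python3 st.py
```

```text
time_s: 20.95
eef_pos: [0.5691, 0.2717, 0.1695]
eef_rot: [-0.0, 0.738, 0.675, 0.001]
force: [-0.0, 0.1, -0.1]
grip_width: -0.0003
cradle 0.0379 0.043 0.1695
```

```bash
python3 -m pendant '{"delta_pos":[[0,-0.04,0.01],[0,-0.077,0.025],[0,-0.127,0.058],[0,-0.167,0.098],[0,-0.197,0.138],[0,-0.217,0.182],[0,-0.233,0.222],[0,-0.233,0.222]],"twist":[[0,0,0],[0,0,0],[0,0,0],[0,0,0],[0,0,0],[0,0,0],[0,0,0],[0,0,0]]}'; python3 st.py; python3 c.py w9|grep -E "tab|hinge|cap"
```

```text
time_s: 21.75
eef_pos: [0.4963, 0.2771, 0.1007]
eef_rot: [-0.001, 0.738, 0.675, -0.002]
force: [-0.5, -0.0, 0.2]
grip_width: 0.0001
cradle 0.039 -0.0299 0.1007
bottle_cap 0.57 [367.  59.] [0.5235 0.367  0.12  ] depth pt [0.532 0.374 0.061]
keeper_tab 0.96 [264. 265.] [0.4862 0.3129 0.17  ] depth pt [0.47  0.278 0.104]
keeper_hinge 0.78 [455. 247.] [0.5756 0.2679 0.082 ] depth pt [0.573 0.271 0.088]
```

View pics/w9.png

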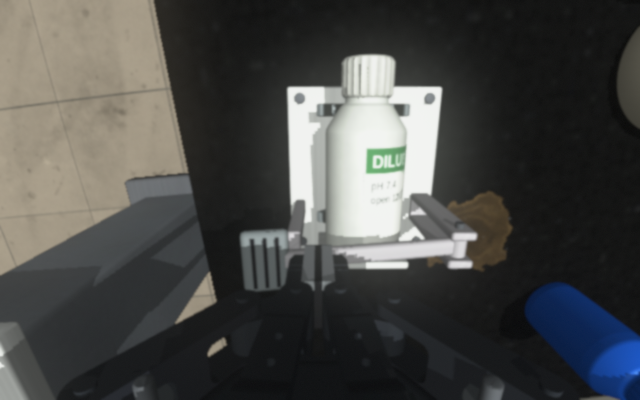

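The keeper is over the bottle, tab at (264,265), fingers on the bar at (320,262), about 12° left to go. I'll press it down slowly.

```bash
python3 -m pendant '{"delta_pos":[[0,-0.01,0.015],[0,-0.01,0.03],[0,-0.01,0.04],[0,-0.01,0.047],[0,-0.01,0.047]],"twist":[[0,0,0],[0,0,0],[0,0,0],[0,0,0],[0,0,0]]}'|grep -E "pos|force"; python3 -m pendant '{"delta_pos":[[0,0,0.004],[0,0,0.007],[0,0,0.007],[0,0,0.007]],"twist":[[0,0,0],[0,0,0],[0,0,0],[0,0,0]]}'|grep -E "time|pos|force"
```

```text
eef_pos: [0.4961, 0.278, 0.0882]
force: [0.4, -0.3, -0.1]
time_s: 23.05
eef_pos: [0.4965, 0.2782, 0.0867]
force: [-0.2, 0.1, 0.5]
```

```bash
for i in 1 2 3; do python3 -m pendant '{"delta_pos":[[0,0,0.003],[0,0,0.005],[0,0,0.005]],"twist":[[0,0,0],[0,0,0],[0,0,0]]}'|grep -E "pos|force"; done
```

```text
eef_pos: [0.4964, 0.2782, 0.0851]
force: [0.2, 0.4, 0.1]
eef_pos: [0.4966, 0.2782, 0.0849]
force: [-2.4, -1.5, 9.6]
eef_pos: [0.4966, 0.2783, 0.0846]
force: [-3.5, -2.7, 17.0]
```

A firm stop at z = 0.085 with 17 N means the keeper is on its post. I'll lift off and check.

```bash
python3 -m pendant '{"delta_pos":[[0,0,-0.02],[0,0,-0.1],[0,0,-0.2],[0,0,-0.35],[0,0,-0.5],[0,0,-0.6],[0,0,-0.6]],"twist":[[0,0,0],[0,0,0],[0,0,0],[0,0,0],[0,0,0],[0,0,0],[0,0,0]]}'; python3 c.py w10|grep -E "tab|hinge|cap"
python3 - <<'E'
import sys; sys.path.insert(0,".")
from h import *; from fit import load
C,d,im,P=load("w10"); Q=(P-np.array([.5296,.3132,0]))@np.array([[-.0891,-.996,0],[.996,-.0891,0],[0,0,1]]).T
k=(abs(Q[...,0]-.04)<.003)&(Q[...,1]>-.068)&(Q[...,1]<.035)&(Q[...,2]>.072)&(Q[...,2]<.12); q=Q[k]
print("keeper slope rad",-np.polyfit(q[:,1],q[:,2],1)[0],q[:,2].mean(),len(q))
k=(abs(Q[...,0]-.01)<.012)&(abs(Q[...,1])<.02)&(Q[...,2]>.05); q=Q[k]; c=np.polyfit(q[:,1],q[:,2],2); print("body top z",np.polyval(c,-c[1]/2/c[0]),"y",-c[1]/2/c[0])
k=(Q[...,0]<-.03)&(abs(Q[...,1])<.017)&(Q[...,2]>.045)&(Q[...,2]<.07);q=Q[k]; print("cap end x",np.percentile(q[:,0],2), "y",q[:,1].mean())
E
```

```text
time_s: 24.65
eef_pos: [0.4993, 0.2792, 0.2677]
eef_rot: [0.001, 0.738, 0.675, 0.006]
force: [-0.3, 1.0, -0.4]
grip_width: 0.0
bottle_cap 0.67 [510. 279.] [0.7009 0.1581 0.12  ] depth pt [0.701 0.158 0.12 ]
bottle_cap 0.56 [336.  87.] [0.5254 0.3698 0.12  ] depth pt [0.529 0.373 0.063]
keeper_tab 0.23 [388. 182.] [0.5585 0.2921 0.17  ] depth pt [0.576 0.271 0.088]
keeper_hinge 0.62 [385. 184.] [0.5752 0.2678 0.082 ] depth pt [0.574 0.269 0.087]
keeper slope rad 0.0016517796771464447 0.08548561917728657 543
body top z 0.6141779867109368 y -0.08414309521099365
cap end x -0.06320004537412625 y -0.0012060925954734043
```

View pics/w10.png

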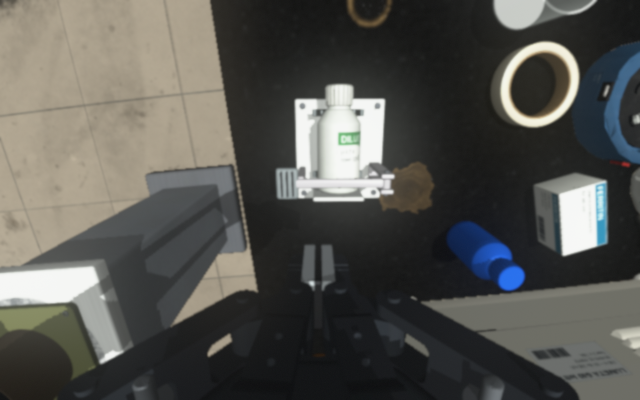

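```bash
python3 -c "
from plant import *
finish_job()"
```

```text
the job is handed in; nothing more can be done
```

I laid the white bottle in the saddles of the mixing cradle with its cap at the open end, swung the keeper arm down onto its post, and handed the job in at about 25 s. No verdict came back.

**Placing:** The bottle touched down with about 9 N and was released at rest.

**Keeper:** It stopped firmly on its post at about 17 N, and I then lifted the hand clear.

**Last checks:**
- **Keeper:** 0.002 rad from level, with its top face at 85 mm.
- **Bottle:** The cap end is at cradle x ≈ -0.063, which puts the base at about +0.057, roughly 5 mm from the end plate. The side offset is about 1 mm.
- **Failed check:** The final measurement of the bottle's top height picked up wrong pixels (part of the gripper) and gave no usable value. Its height rests on an earlier reading after release (cap face about 0.048 m) and on the last picture.
- **Not re-measured:** I did not check the brown bottles and the timer at the end; the hand worked clear of them. I saw no touch on them.

I viewed 11 pictures, one over the budget of 10.

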